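# Seat the service key and lock the console

### The arm

A 6-joint arm with a two-finger parallel gripper is mounted at the origin on the work surface. World frame = base frame: x ahead of the robot, y to its left, z up, the work surface at z = 0. Lengths are in m, angles in rad, forces in N, time in s.
With the tool pointing down it reaches from about 0.275 to 0.725 m from the base axis. Payload 15.9 kg.
Tool frame: the origin (TCP) lies midway between the tips of the shut fingers; the grasp point (between the pads) lies 19 mm behind it (tcp_to_grasp is the distance from the TCP to the grasp point, in m); z points along the fingers, y is the line along which they close (so a half turn about z gives the same grasp; the last joint's range is limited). The gripper opens to 85 mm and grips with 20 to 120 N. Pads are 22 mm wide; open, the fingers measure 114 mm over their backs; the gripper's body (76 mm by 85 mm) begins 54 mm behind the grasp point. The pads swing forward as they close: fully open they stand 13 mm farther back than shut.
Start: joints at [1.225, 0.213, -0.034, 1.323, 0, 1.571], TCP at [0.169, 0.47, 0.231] pointing down, gripper open.
Joint ranges: [-2.98, 2.98], [-0.74, 1.72], [-1.14, 1.35], [-2.1, 2.04], [-1.57, 1.44], [-3.14, 3.14]. Speed limits (rad/s): [1.89, 1.89, 2.39, 2.57, 3.14, 3.14].

### API

Orientations are given as a unit quaternion [x, y, z, w].
In Python, from plant import * gives the robot as it stands.
- The arm moves only by the tool move_arm, never from a script. Its argument "steps" is a list that holds one entry, the list of rows, each a list of 4 numbers: the shift along the tool's x, y, z in m, then the turn about the tool's z in rad. In form: [[[dx, dy, dz, yaw], ...]]. A call has 1 to 5 rows; each row shifts and turns the commanded pose from where the row before left it, along the tool's axes as they then stand; what a row does not reach is not made up. A row lasts 1/12 s, in which the tool goes at most 41.7 mm and 7.16 degrees, less where a joint would pass 70% of its speed; a pose out of reach is approached as far as the arm can. A call is refused whole if a number of a shift passes 0.0417 or a number of a turn 0.125, either way. A call with a gripper value outside its range is refused whole. "jaw" is the finger opening in m, from 0 to 0.0854, set as the call begins (left out, the last holds). The fingers move at their own pace and stop on an object; the grip force is fixed at half the most. Time passes only in rows, so rows that do not move let the fingers close. It gives the time, the measured TCP pose, the force, the opening and the grip force at its end, in the units of the state.
- get_obs(): the state, without advancing time (a new reading comes with each control period).
- read_camera(name): name is "side" or "top" or "wrist"; returns the picture (420x560x3 uint8, red, green, blue); there is no depth.
- camera_info(name): a dict with "intrinsics" (3x3 intrinsics, pixels), "distortion" ([k1, k2, p1, p2, k3] as OpenCV has them; the pictures are not rectified), "world_from_camera" (4x4, takes a point from camera to world coordinates). Camera axes: x right, y down, z forward; pixel columns grow to the right and rows downward; lengths in m; the calibration is good to about 2 mm. A picture is of the moment at which its call begins: read the wrist's pose just before it. camera_info takes no time and is no camera call; for the wrist camera it gives the pose at the moment of the call.
- finish_job(): hands the job in; it is judged then, once.
The state is a dict: "time": time; "qpos": joint angles; "qd": joint speeds; "tau": joint torques, N m; "position": TCP position; "eef_rot": TCP orientation; "force": force on the tool from outside, world axes, zero at the start; "moment": the same for the moment, N m; "grip_width": finger opening in m; "gripper_force": force on a finger pad.
Only numpy, scipy, OpenCV 4.12 (cv2) and the standard library are available. Lean on these libraries where they do the work, as an engineer would, in place of code of your own. Each camera call takes 0.05 s, during which the arm holds its last target. There are 200 camera calls.

### The job

Take the orange T-shaped service key out of its wooden block and put it into the lock on the sloping lid of the console. Pressing gently, turn it about until its tongue drops into the hidden slot, then turn it clockwise until its bar lines up with the two red marks, and leave the key there fully home. Do not disturb the carton, the tape roll or the screwdriver.

Things in the scene. Friction and masses are not known exactly. Their poses are not given: they have to be found in the camera images.
- key: Service key, 82 mm long, 0.1 to 0.2 kg, upright in the block at the start. Origin: centre of its bottom end; z up the stem, x along bar and tongue. From the bottom: steel tongue 15 (x) by 5 mm (y), z 0 to 11 mm, its last 3 mm only 13 by 3 mm; round stem 17.4 mm thick to z 57 mm; collar 34 mm across, underside at z 30 mm, top at 34, resting on the block. A half turn about z changes nothing.
- key_bar (a point): Centre of the key's orange handle bar, 69 mm above the key's origin. The bar is 64 mm long (x), 14 mm thick (y) and 26 mm tall (z 56 to 82 mm of the key). Axes as the key's.
- keyblock: Fixed wooden block 80 x 80 x 42 mm high with one round upright hole (21 mm across, 38 mm deep) in the middle of its top, from which the key lifts straight up. Origin: centre of the underside. It stands to the left or to the right of the console.
- console: Fixed steel console, 240 mm wide (y), 220 mm deep (x), with a white lid sloping up away from the robot at 30 degrees to the table: 50 mm high in front, 177 mm at the back. Origin: centre of the underside; z up, x towards the high back edge.
- lock: Lock on the console's lid: a fixed dark round barrel, 36 mm across, 15 mm proud of the lid. Origin: centre of its mouth; z points out of the bore, square to the lid (30 degrees from vertical, leaning to the robot); x up the slope, y to the left. The mouth is a funnel, 28 mm across narrowing to 20 mm at 5 mm depth, then a round bore 20 mm across. A rotor with a slot lies inside.
- lock_slot (a point): Point on the bore's axis at 20 mm depth, on the face of the brass rotor; axes as the lock's. The rotor's slot, 7 mm wide and 14 mm deep, runs right across it. Its direction at the start is hidden: 34 to 77 degrees counter-clockwise of the lock's x, looking into the bore. The tongue rests here until within about 7 degrees of the slot, then goes 10 mm deeper: fully home, collar on barrel.
- lock_mark (a point): Middle of the upper of two red marks on the lid, 40 mm up the slope from the lock's axis (the other is 40 mm below). They lie along the lock's x: the locked direction of the key's bar, reached by turning clockwise. The rotor resists with 0.12 N m, more than light pressure drags round, stays where left, and stops with its slot at the marks (the tongue has some 7 degrees of play) or 86 degrees counter-clockwise of them.
- carton: Small cardboard carton 90 (x) x 110 (y) x 70 mm high, loose bystander, on the side of the console where the block is not. Origin: centre of the underside.
- tape: Roll of orange tape lying flat, 91 mm across, 48 mm high, loose bystander at the right, beyond the block or carton. Origin: centre of the underside.
- screwdriver: Red-handled screwdriver 150 mm long lying along its own x, about 30 mm high, loose bystander at the left, beyond the block or carton.
Things that resemble listed ones, but are neither listed nor needed, are in the scene too. What is shaped like the key but white is not meant.

How it is judged:
By the outcome, as a careful person would: the job done as asked, in the order asked, and still so for the second after the job is handed in, with the robot touching nothing.
It also fails if it takes over 54 s, if anything falls off the work surface, if the arm or the gripper's body presses on something with over 40 N, if the wrist force passes 120 N, or if a joint passes its speed limit or range.

## Working session

There is one attempt and no reset: what is moved stays moved. The work goes in short steps, Python scripts to look and compute and a tool call to move; the robot and the scene stay as the last step left them, time stands still between calls to the robot, and variables do not carry over. Pictures are saved under pics/ and viewed, at most 10 in all, crops included, and the job is handed in when it is done.

Besides the shell and the picture viewer there is one more tool, called after "Emit:" as name(argument=value, ...) on one line, values as JSON. move_arm: Moves the arm, as the interface text tells. Its arguments: {"type":"object","properties":{"steps":{"type":"array","items":{"type":"array","items":{"type":"array","items":{"type":"number"}}}},"jaw":{"type":"number"}},"required":["steps"]}

```bash
ls; mkdir -p pics
python3 - <<'E'
from plant import *
import cv2,numpy as np
for n in("top","side"):
    im=read_camera(n); cv2.imwrite(f"pics/{n}0.png",im[:,:,::-1])
    c=camera_info(n); print(n,np.round(c["intrinsics"],1).tolist(),c["distortion"],np.round(c["world_from_camera"],4).tolist())
o=get_obs(); print(o)
E
```

```text
pics
top [[440.1, 0.0, 277.1], [0.0, 440.1, 202.8], [0.0, 0.0, 1.0]] [-0.08518856  0.          0.          0.          0.        ] [[-0.0305, -0.9924, 0.1191, 0.4284], [-0.9995, 0.0314, 0.0059, 0.0364], [-0.0096, -0.1188, -0.9929, 1.0362], [0.0, 0.0, 0.0, 1.0]]
side [[417.8, 0.0, 288.1], [0.0, 417.8, 203.5], [0.0, 0.0, 1.0]] [-0.13064776  0.          0.          0.          0.        ] [[0.8152, -0.3557, 0.4571, 0.0704], [-0.5792, -0.4871, 0.6537, -0.6235], [-0.0098, -0.7976, -0.6031, 0.7272], [0.0, 0.0, 0.0, 1.0]]
{'time': 0.1, 'qpos': array([ 1.22500914e+00,  2.13313815e-01, -3.49741936e-02,  1.32349991e+00,
        3.23761555e-06,  1.57081047e+00]), 'qd': array([-9.27859919e-04, -1.57739699e-03,  1.49847446e-03,  1.42906227e-03,
        3.98941582e-05,  4.54470775e-04]), 'tau': array([-1.75845930e-04, -6.87239170e+01,  4.87813711e+01,  1.19949321e-02,
       -8.15957742e-05, -1.77642681e-05]), 'position': array([0.1693662 , 0.47012299, 0.23087101]), 'eef_rot': array([ 1.72040466e-01,  9.85089758e-01, -4.88127938e-04, -8.68850275e-05]), 'force': array([ 1.28142887, -0.04192978,  0.27392627]), 'moment': array([-0.0394907 ,  0.03298484,  0.0151527 ]), 'gripper_force': 0.0, 'grip_width': 0.0855012426599797}
```

View pics/top0.png

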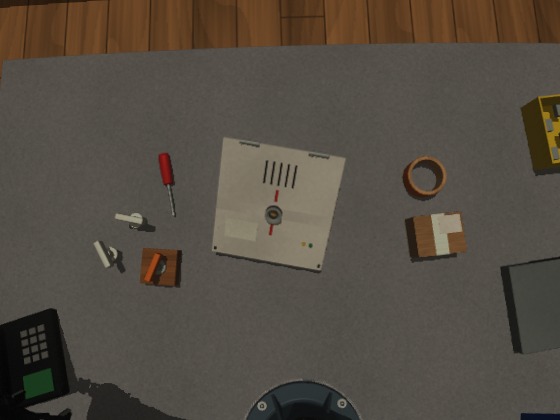

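View pics/side0.png

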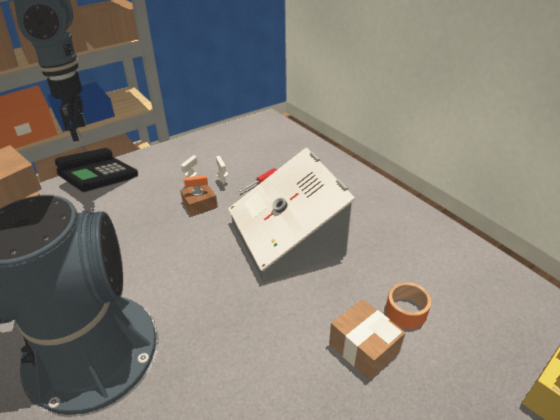

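The top view shows the key in its block at about (152,267) on the left, the lock at (274,215) with its red marks, and white decoy keys at (130,218) and (105,254). The carton and tape are on the right, and the screwdriver is at (168,180). The side view shows the same: key (196,182), lock (279,205).

```bash
cat > h.py <<'E'
from plant import *
import cv2,numpy as np
from scipy.optimize import least_squares
from scipy.spatial.transform import Rotation as R
class Cam:
    def __init__(s,n):
        c=camera_info(n); s.K=np.array(c["intrinsics"]);s.D=np.array(c["distortion"]);s.T=np.array(c["world_from_camera"])
    def proj(s,P):
        P=(np.atleast_2d(P)-s.T[:3,3])@s.T[:3,:3]
        return cv2.projectPoints(P,np.zeros(3),np.zeros(3),s.K,s.D)[0][:,0]
    def ray(s,uv):
        p=cv2.undistortPoints(np.array(uv,float).reshape(-1,1,2),s.K,s.D)[:,0]
        return np.c_[p,np.ones(len(p))]@s.T[:3,:3].T
    def plane(s,uv,z):
        d=s.ray(uv); return s.T[:3,3]+d*((z-s.T[2,3])/d[:,2])[:,None]
def tri(cams,uvs):
    A=np.zeros((3,3));b=np.zeros(3)
    for c,u in zip(cams,uvs):
        d=c.ray(u)[0];d/=np.linalg.norm(d);M=np.eye(3)-np.outer(d,d);A+=M;b+=M@c.T[:3,3]
    return np.linalg.solve(A,b)
def blobs(im,lo,hi,roi,amin=8):
    hsv=cv2.cvtColor(im,cv2.COLOR_RGB2HSV);x0,y0,x1,y1=roi
    m=np.zeros(im.shape[:2],np.uint8);m[y0:y1,x0:x1]=cv2.inRange(hsv,lo,hi)[y0:y1,x0:x1]
    n,l,st,c=cv2.connectedComponentsWithStats(m)
    out=[]
    for i in range(1,n):
        if st[i,4]>=amin:
            r=cv2.minAreaRect(np.argwhere(l==i)[:,::-1].astype(np.float32)); out.append((c[i].round(2),st[i,4],np.round(r[0],1),np.round(r[1],1),round(r[2],1)))
    return out
E
python3 - <<'E'
from h import *
im={n:cv2.imread(f"pics/{n}0.png")[:,:,::-1].copy() for n in("top","side")}
C={n:Cam(n) for n in im}
for n,rk,rl in(("top",(135,240,190,295),(225,175,320,250)),("side",(175,150,225,215),(240,180,320,235))):
    print(n,"key",blobs(im[n],(3,190,130),(16,255,255),rk)); print("red",blobs(im[n],(0,150,90),(4,255,255),rl,4),blobs(im[n],(174,150,90),(180,255,255),rl,4))
a=cv2.resize(im["top"][235:295,125:195],None,fx=6,fy=6,interpolation=cv2.INTER_CUBIC)
b=cv2.resize(im["side"][165:220,170:230],None,fx=6,fy=6,interpolation=cv2.INTER_CUBIC)
h=max(a.shape[0],b.shape[0]); p=lambda q:cv2.copyMakeBorder(q,0,h-q.shape[0],0,0,cv2.BORDER_CONSTANT)
cv2.imwrite("pics/c1.png",np.hstack([p(a),p(b)])[:,:,::-1])
uv={"top":[(222,138),(345,157),(322,270),(212,250)],"side":[(309,150),(353,200),(264,268),(230,210)]}
L=np.array([[.11,.12,.177],[.11,-.12,.177],[-.11,-.12,.05],[-.11,.12,.05]])
def W(p): return L@R.from_euler('z',p[2]).as_matrix().T+[p[0],p[1],0]
f=lambda p:np.concatenate([(C[n].proj(W(p))-uv[n]).ravel() for n in uv])
s=least_squares(f,[.45,0.05,0],loss='soft_l1');print("console",s.x,np.round(f(s.x),1))
E
```

```text
top key [(array([151.48, 266.93]), np.int32(136), array([151.5, 266.8]), array([ 4.8, 28.6]), 22.6)]
red [(array([275.95, 195.73]), np.int32(22), array([275.9, 195.9]), array([ 2., 10.]), 9.5), (array([270.5, 229.5]), np.int32(20), array([270.5, 229.5]), array([1.8, 9.4]), 9.5)] []
side key []
red [(array([260.4, 180.2]), np.int32(5), array([260.5, 180.5]), array([3., 1.]), 0.0), (array([267.5, 216.5]), np.int32(4), array([267.5, 216.5]), array([4.2, 0. ]), 135.0)] []
console [ 0.53173311  0.04358113 -0.19615895] [ 4.2  1.4 -0.4  1.5 -0.2 -3.2  3.7 -1.1 -3.4 -0.9  0.1 -2.1 -0.4  0.1
  0.5 -1.5]
```

View pics/c1.png

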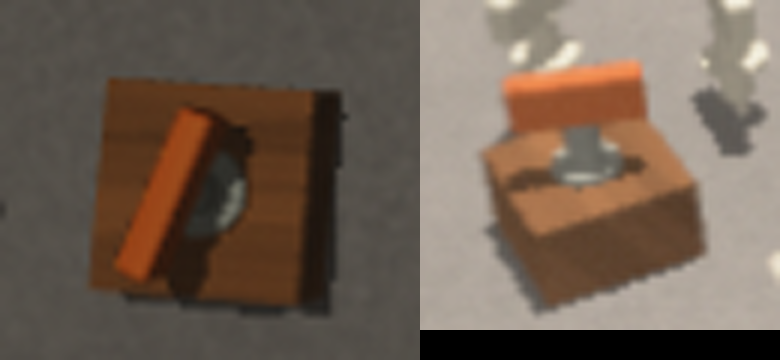

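The crop shows the bar's top face centred at about pixel (152,267) in the top image, and the key is upright in the block.

Run:
```python
from h import *
C=Cam("top")
g=lambda x,y:((x+.5)/6-.5+125,(y+.5)/6-.5+235)
P=C.plane([g(188,108),g(213,118),g(145,280),g(115,268)],.094)
print(P); c=P.mean(0); e1=(P[0]+P[1]-P[2]-P[3])/2; print("key",c,np.linalg.norm(e1),np.degrees(np.arctan2(e1[1],e1[0])))
B=C.plane([g(107,78),g(312,92),g(298,305),g(92,288)],.042);print("block",B.mean(0),B)
ic=cv2.imread("pics/top0.png")[:,:,::-1].copy(); im=cv2.imread("pics/side0.png")[:,:,::-1].copy()
# marks in both
m1=C.plane([(275.95,195.73),(270.5,229.5)],.15);print(m1)
print(blobs(im,(0,120,90),(8,255,255),(255,185,310,225),4),blobs(im,(172,120,90),(180,255,255),(255,185,310,225),4))
print(R.from_quat(get_obs()["eef_rot"]).as_matrix().round(3).tolist())
c=camera_info("wrist");o=get_obs();T=np.eye(4);T[:3,:3]=R.from_quat(o["eef_rot"]).as_matrix();T[:3,3]=o["position"]
print((np.linalg.inv(T)@c["world_from_camera"]).round(4).tolist(),c["intrinsics"])
```

```text
[[0.44201864 0.30569061 0.094     ]
 [0.43822376 0.29661601 0.094     ]
 [0.38130217 0.32154377 0.094     ]
 [0.38577392 0.33241971 0.094     ]]
key [0.41182962 0.31406753 0.094     ] 0.06219936726263621 -24.535207975095666
block [0.41167963 0.31538138 0.042     ] [[0.4548748  0.35173754 0.042     ]
 [0.44756669 0.27307702 0.042     ]
 [0.36814404 0.27910085 0.042     ]
 [0.376133   0.3576101  0.042     ]]
[[0.54931221 0.04361968 0.15      ]
 [0.48105161 0.05666414 0.15      ]]
[(array([293.64, 196.09]), np.int32(11), array([293.6, 196.1]), array([0.9, 9.2]), 51.3), (array([267.83, 216.33]), np.int32(12), array([267.9, 216.3]), array([1.2, 7.8]), 53.1)] []
[[-0.941, 0.339, -0.0], [0.339, 0.941, -0.001], [0.0, -0.001, -1.0]]
[[0.0003, -0.9545, -0.2982, 0.0765], [1.0, 0.0004, -0.0003, -0.0001], [0.0004, -0.2982, 0.9545, -0.1435], [0.0, 0.0, 0.0, 1.0]] [[329.32616607   0.         279.07840263]
 [  0.         329.32616607 210.11847092]
 [  0.           0.           1.        ]]
```

Emit:
move_arm(steps=[[[-0.035,-0.008,0,0],[-0.035,-0.008,0,0],[-0.035,-0.008,0,0],[-0.035,-0.008,0.01,0],[-0.035,-0.008,0.01,0]]], jaw=0.06)

```text
time: 0.52
position: [0.3218, 0.3725, 0.2112]
eef_rot: [0.172, 0.985, 0.0, 0.0]
force: [0.1, 0.8, -0.3]
grip_width: 0.0597
gripper_force: 0.0
```

Emit:
move_arm(steps=[[[-0.035,-0.008,0.01,0],[-0.035,-0.008,0.01,0],[-0.035,-0.008,0.01,0],[0,0,0.01,0.08],[0,0,0,0]]])

```text
time: 0.93
position: [0.4116, 0.3135, 0.1692]
eef_rot: [0.215, 0.977, -0.001, -0.001]
force: [-0.8, 0.2, -1.4]
grip_width: 0.06
gripper_force: 0.0
```

Run:
```python
from h import *
o=get_obs();C=Cam("wrist");im=read_camera("wrist");cv2.imwrite("pics/w1.png",im[:,:,::-1])
print(o["time"],o["position"],R.from_quat(o["eef_rot"]).as_matrix().round(3).tolist(),o["qpos"].round(3),o["grip_width"])
print(blobs(im,(3,170,100),(16,255,255),(0,0,560,420),60))
print(C.proj([[.4118,.3141,.094],[.4118,.3148,.046]]))
```

```text
0.9333 [0.41155053 0.3134655  0.16915032] [[-0.908, 0.419, -0.003], [0.419, 0.908, -0.002], [0.002, -0.003, -1.0]] [ 0.651  0.271 -0.117  1.186  0.     1.084] 0.059996060167013775
[(array([280.36, 212.94]), np.int32(1678), array([280.3, 213.1]), array([90.1, 19.3]), 88.6)]
[[280.62836683 221.29666409]
 [281.32097987 202.20229549]]
```

View pics/w1.png

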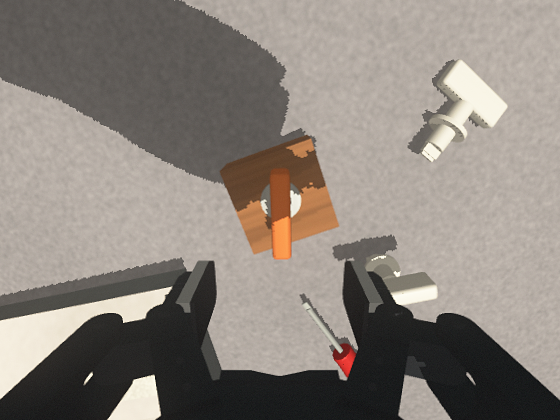

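The bar is near pixel (281,213), and it lines up with the image's vertical axis, between the fingers. One check of the offset along the bar comes before descending.

Run:
```python
from h import *
C=Cam("wrist");im=cv2.imread("pics/w1.png")[:,:,::-1].copy()
c=np.array([(x,y,z) for x in(-.032,.032) for y in(-.007,.007) for z in(-.013,.013)])
ext=lambda P:(lambda h:np.r_[h.min(0),h.max(0)])(C.proj(P))
obs=[271.5,168,291.5,259]
hsv=cv2.cvtColor(im,cv2.COLOR_RGB2HSV);m=cv2.inRange(hsv,(3,150,60),(16,255,255));m[:, :262]=0;m[:,300:]=0;m[:140]=0;m[275:]=0
ys,xs=np.nonzero(m);obs=np.array([xs.min(),ys.min(),xs.max()+1,ys.max()+1])-.5;print(obs)
f=lambda p:ext(c@R.from_euler('z',-24.8,degrees=True).as_matrix().T+[p[0],p[1],.081])-obs
s=least_squares(f,[.412,.314],x_scale=.01,diff_step=1e-4);print(s.x,s.fun)
```

```text
[261.5 146.5 299.5 258.5]
[0.40152889 0.31910286] [ 8.53804575  8.86098176 -8.53081872 -9.6090488 ]
```

Run:
```python
from h import *
C=Cam("wrist")
c=np.array([(x,y,z) for x in(-.032,.032) for y in(-.007,.007) for z in(-.013,.013)])
ext=lambda P:(lambda h:np.r_[h.min(0),h.max(0)])(C.proj(P))
obs=[270,167.5,291,258.5]
f=lambda p:ext(c@R.from_euler('z',-24.8,degrees=True).as_matrix().T+[p[0],p[1],.081])-obs
s=least_squares(f,[.412,.314],x_scale=.01,diff_step=1e-4);print(s.x,s.fun)
```

```text
[0.40921405 0.31561929] [ 0.14750043 -0.89115303 -0.14796141  0.94772302]
```

Emit:
move_arm(steps=[[[0.002,0,0.03,0],[0,0,0.03,0],[0,0,0.03,0],[0,0,0.017,0],[0,0,0,0]]])

```text
time: 1.4
position: [0.4068, 0.3157, 0.0617]
eef_rot: [0.209, 0.978, -0.002, -0.002]
force: [-0.4, -0.6, 0.1]
grip_width: 0.0604
gripper_force: 0.0
```

Emit:
move_arm(steps=[[[0,0,0,0],[0,0,0,0],[0,0,0,0],[0,0,0,0],[0,0,0,0]]], jaw=0)

```text
time: 1.82
position: [0.4101, 0.317, 0.066]
eef_rot: [0.211, 0.977, 0.001, 0.001]
force: [-1.5, 0.4, 9.9]
grip_width: 0.0128
gripper_force: 58.4
```

Emit:
move_arm(steps=[[[0,0,-0.01,0],[0,0,-0.01,0],[0,0,-0.02,0],[0,0,-0.02,0],[0,0,-0.02,0]]])

```text
time: 2.23
position: [0.4094, 0.316, 0.1464]
eef_rot: [0.211, 0.977, 0.0, 0.0]
force: [-0.0, 1.1, -0.8]
grip_width: 0.0131
gripper_force: 58.9
```

Run:
```python
from h import *
C=[Cam("top"),Cam("side")]
a=tri(C,[(275.95,195.73),(293.64,196.09)]);b=tri(C,[(270.5,229.5),(267.83,216.33)])
d=a-b;L=np.linalg.norm(d);print(a,b,L,np.degrees(np.arctan2(d[1],d[0])),np.degrees(np.arcsin(d[2]/L)))
for c in C: print(c.proj([a,b]))
psi=np.arctan2(d[1],d[0]);x=np.array([np.cos(psi)*.866,np.sin(psi)*.866,.5]);z=np.array([-np.cos(psi)*.5,-np.sin(psi)*.5,.866])
m=(a+b)/2;print("mouth",m+.015*z,"z",z,"x",x)
o=get_obs();print(R.from_quat(o["eef_rot"]).as_matrix().round(4).tolist(),o["qpos"].round(3))
```

```text
[0.55295202 0.04349174 0.12718978] [0.48531403 0.05783164 0.08664681] 0.08015149480072987 -11.970013662744902 30.386417158813572
[[276.09284415 195.47445376]
 [270.62358714 229.26497802]]
[[293.39213804 196.12520604]
 [267.59700528 216.35406774]]
mouth [0.5117961  0.05221719 0.1199083 ] z [-0.48912814  0.10369987  0.866     ] x [ 0.84716994 -0.17960817  0.5       ]
[[-0.9107, 0.413, 0.0005], [0.413, 0.9107, 0.0004], [-0.0003, 0.0006, -1.0]] [ 0.657  0.278 -0.166  1.126 -0.     1.083]
```

Emit:
move_arm(steps=[[[0,0,-0.04,0],[0,0,-0.04,0],[0,0,-0.04,0],[0,0,-0.036,0],[-0.0264,-0.0279,0,0]]])

```text
time: 2.65
position: [0.4227, 0.2845, 0.3087]
eef_rot: [0.209, 0.978, 0.005, 0.004]
force: [2.1, 1.1, -1.0]
grip_width: 0.013
gripper_force: 59.1
```

Emit:
move_arm(steps=[[[-0.0264,-0.0279,0,0],[-0.0264,-0.0279,0,0],[-0.0264,-0.0279,0,0],[-0.0264,-0.0279,0,0],[-0.0264,-0.0279,0,0]]])

```text
time: 3.07
position: [0.4845, 0.0963, 0.3018]
eef_rot: [0.211, 0.977, 0.0, 0.001]
force: [0.3, 0.5, -1.3]
grip_width: 0.0131
gripper_force: 59.0
```

Emit:
move_arm(steps=[[[-0.0264,-0.0279,0,0],[-0.0264,-0.0279,0,0],[-0.0264,-0.0279,0,0],[-0.0264,-0.0279,0,0],[-0.0264,-0.0279,0,0]]])

```text
time: 3.48
position: [0.547, -0.0854, 0.3018]
eef_rot: [0.211, 0.977, 0.0, 0.001]
force: [0.6, 0.1, -1.1]
grip_width: 0.0128
gripper_force: 59.0
```

Emit:
move_arm(steps=[[[0,0,0,-0.11],[0,0,0,-0.11],[0,0,0,0]]])

```text
time: 3.73
position: [0.5469, -0.0841, 0.3012]
eef_rot: [0.101, 0.995, -0.0, 0.0]
force: [0.9, 0.6, -1.4]
grip_width: 0.0129
gripper_force: 59.1
```

Emit:
move_arm(steps=[[[-0.04,0,0,0],[-0.04,0,0,0],[-0.04,0,0,0],[-0.04,0,0,0],[-0.04,0,0,0]]])

```text
time: 4.15
position: [0.6864, -0.1116, 0.3054]
eef_rot: [0.104, 0.995, -0.0, -0.0]
force: [0.7, 0.0, -2.1]
grip_width: 0.0127
gripper_force: 59.0
```

Emit:
move_arm(steps=[[[-0.04,0,0,0],[-0.04,0,0,0],[-0.04,0,0,0],[0,0,0,0]]])

```text
time: 4.48
position: [0.6908, -0.1157, 0.3061]
eef_rot: [0.104, 0.994, 0.001, -0.018]
force: [0.7, -0.7, -3.9]
grip_width: 0.013
gripper_force: 59.1
```

Emit:
move_arm(steps=[[[-0.04,0,0,0],[-0.04,0,0,0],[-0.04,0,0,0],[-0.04,0,0,0],[-0.04,0,0,0]]])

```text
time: 4.9
position: [0.6908, -0.1229, 0.2958]
eef_rot: [0.103, 0.994, 0.002, -0.025]
force: [-0.0, -0.0, -1.7]
grip_width: 0.0131
gripper_force: 59.2
```

Run:
```python
from h import *
o=get_obs();print(o["position"],R.from_quat(o["eef_rot"]).as_matrix().round(3).tolist(),o["qpos"].round(3))
```

```text
[ 0.69081991 -0.12294646  0.29582253] [[-0.978, 0.205, -0.049], [0.205, 0.979, 0.008], [0.05, -0.002, -0.999]] [-0.176  0.937  1.353  2.037 -0.     0.03 ]
```

Emit:
move_arm(steps=[[[0.02,0,-0.04,0],[0.02,0,-0.04,0],[0.02,0,-0.04,0],[0,0,-0.04,0],[0,0,-0.04,0]]])

```text
time: 5.32
position: [0.6735, -0.118, 0.41]
eef_rot: [0.103, 0.993, -0.004, 0.057]
force: [0.3, -0.3, -1.3]
grip_width: 0.013
gripper_force: 59.2
```

Emit:
move_arm(steps=[[[0,0,-0.04,0],[0,0,-0.04,0],[0,0,-0.04,0],[0,0,-0.04,0],[0,0,-0.04,0]]])

```text
time: 5.73
position: [0.6381, -0.1118, 0.5181]
eef_rot: [0.102, 0.985, -0.01, 0.137]
force: [-0.5, 1.0, -1.6]
grip_width: 0.0129
gripper_force: 59.2
```

Run:
```python
from h import *
o=get_obs();print(o["position"],R.from_quat(o["eef_rot"]).as_matrix().round(3).tolist(),o["qpos"].round(3))
```

```text
[ 0.63814345 -0.1118208   0.51805566] [[-0.941, 0.203, 0.269], [0.198, 0.979, -0.047], [-0.273, 0.009, -0.962]] [-0.173  0.611  1.353  2.037 -0.     0.033]
```

Emit:
move_arm(steps=[[[0,0,-0.04,0],[0,0,-0.04,0],[0,0,-0.04,0],[0,0,-0.04,0],[0,0,0,0]]])

```text
time: 6.15
position: [0.5959, -0.1044, 0.6025]
eef_rot: [0.101, 0.974, -0.015, 0.204]
force: [0.4, 0.0, -1.4]
grip_width: 0.013
gripper_force: 59.2
```

Emit:
move_arm(steps=[[[0,0,0,0],[0,0,0,0]]])

```text
time: 6.32
position: [0.5989, -0.1049, 0.5977]
eef_rot: [0.101, 0.975, -0.014, 0.2]
force: [1.4, 1.4, -2.3]
grip_width: 0.0128
gripper_force: 59.2
```

Run:
```python
from h import *
o=get_obs();print(o["position"],R.from_quat(o["eef_rot"]).as_matrix().round(3).tolist(),o["qpos"].round(3))
```

```text
[ 0.59894252 -0.10485645  0.59767376] [[-0.9, 0.202, 0.386], [0.191, 0.979, -0.068], [-0.392, 0.012, -0.92]] [-0.173  0.484  1.353  2.036 -0.     0.033]
```

Emit:
move_arm(steps=[[[0,0,-0.038,0],[0,0,-0.038,0],[0,0,-0.038,0],[0,0,-0.03,0],[0,0,0,0]]])

```text
time: 6.73
position: [0.5524, -0.0967, 0.6684]
eef_rot: [0.099, 0.961, -0.018, 0.258]
force: [-0.6, 0.5, -0.9]
grip_width: 0.0133
gripper_force: 59.2
```

Emit:
move_arm(steps=[[[0.035,0,0.015,0],[0.035,0,0.015,0],[0,0,0,0]]])

```text
time: 6.98
position: [0.5445, -0.0945, 0.6534]
eef_rot: [0.099, 0.962, -0.018, 0.253]
force: [0.1, -0.1, -2.7]
grip_width: 0.013
gripper_force: 59.2
```

Run:
```python
from h import *
o=get_obs();print(o["position"],R.from_quat(o["eef_rot"]).as_matrix().round(3).tolist(),o["qpos"].round(3))
```

```text
[ 0.54445968 -0.09452079  0.65341677] [[-0.853, 0.2, 0.483], [0.182, 0.98, -0.085], [-0.49, 0.016, -0.872]] [-1.710e-01  2.330e-01  1.059e+00  1.885e+00 -1.000e-03  3.400e-02]
```

The tilt is held at about 29°, nearly square to the lid. I'll check how the key sits in the hand.

Run:
```python
from h import *
o=get_obs();C=Cam("wrist");im=read_camera("wrist");cv2.imwrite("pics/w2.png",im[:,:,::-1])
T=R.from_quat(o["eef_rot"]).as_matrix();p=o["position"]
k=lambda x,y,z:p+T@np.array([x,y,.054-z])
print("tip",C.proj([k(0,0,0)]),"bar top ends",C.proj([k(.032,0,.082),k(-.032,0,.082),k(.032,0,.056),k(-.032,0,.056)]))
print("collar", C.proj([k(.017,0,.034),k(-.017,0,.034),k(0,.017,.034),k(0,-.017,.034)]))
```

```text
tip [[279.17687121 231.46405776]] bar top ends [[279.24330617 230.39593977]
 [279.16398949 367.26909646]
 [279.22526784 209.77452565]
 [279.16003062 329.37656992]]
collar [[279.19977856 224.53430262]
 [279.16969373 281.73631386]
 [310.46994175 253.98539383]
 [247.8986978  253.95946511]]
```

View pics/w2.png

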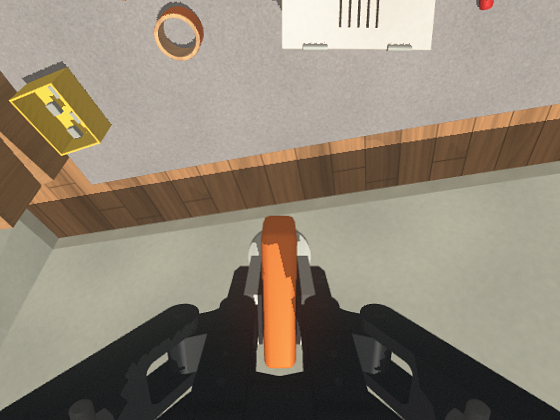

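The key is centred in the hand within about 1 mm: bar ends at rows 216 and 368, as predicted. Next I move over the lock.

Emit:
move_arm(steps=[[[0.035,0.014,0.02,0],[0.035,0.014,0.02,0],[0.035,0.014,0.02,0],[0.035,0.014,0.02,0],[0.035,0.014,0.02,0]]])

```text
time: 7.45
position: [0.5015, -0.0425, 0.5684]
eef_rot: [0.1, 0.961, -0.018, 0.257]
force: [0.4, 0.4, -0.3]
grip_width: 0.0126
gripper_force: 59.2
```

Emit:
move_arm(steps=[[[0.035,0.014,0.02,0],[0.035,0.014,0.02,0],[0.035,0.015,0.02,0],[0.035,0.015,0.02,0],[0,0,0,0]]])

```text
time: 7.87
position: [0.4331, 0.0295, 0.4317]
eef_rot: [0.098, 0.963, -0.019, 0.25]
force: [-0.6, 0.3, -2.8]
grip_width: 0.0132
gripper_force: 59.2
```

Emit:
move_arm(steps=[[[0,0,0.035,0],[0,0,0.035,0],[0,0,0.035,0],[0,0,0.035,0],[0,0,0,0]]])

```text
time: 8.28
position: [0.5074, 0.0151, 0.3138]
eef_rot: [0.099, 0.962, -0.019, 0.253]
force: [-2.6, -0.4, -3.6]
grip_width: 0.013
gripper_force: 59.1
```

```bash
cat > rel.py <<'E'
from h import *
psi=np.radians(-12.)
X=np.array([np.cos(psi)*.866,np.sin(psi)*.866,.5]);Z=np.array([-np.cos(psi)*.5,-np.sin(psi)*.5,.866]);Y=np.cross(Z,X)
M=np.array([.5118,.0522,.1199])
def rel(M=M,pr=True):
    o=get_obs();T=R.from_quat(o["eef_rot"]).as_matrix();p=o["position"]
    tip=p+.054*T[:,2]; e=(tip-M)@np.c_[X,Y,Z]; kx=-T[:,0]
    a=np.degrees(np.arctan2(kx@Y,kx@X)); f=o["force"]@np.c_[X,Y,Z]
    if pr: print("t",o["time"],"tip in lock mm",(e*1000).round(1),"bar ang",a.round(1),"tilt err",np.degrees(np.arccos(-T[:,2]@Z)).round(2),"F lock",f.round(1),"mom z",(o["moment"]@Z).round(3),"to go tool mm",(T.T@(M-tip)*1000).round(1),"q",o["qpos"].round(2),"grip",round(o["grip_width"],4))
    return o,T,tip
E
python3 - <<'E'
from rel import *
rel();C=Cam("wrist");im=read_camera("wrist");cv2.imwrite("pics/w3.png",im[:,:,::-1])
print(C.proj([M,M+.04*X-.015*Z,M-.04*X-.015*Z]),blobs(im,(0,150,90),(4,255,255),(0,0,560,420),8))
E
```

```text
t 8.2833 tip in lock mm [ 99.2 -36.3 112.2] bar ang -0.0 tilt err 1.16 F lock [-3.9 -1.  -1.9] mom z -0.033 to go tool mm [ 98.   34.6 113.9] q [ 0.12 -0.22 -0.4   0.9  -0.14  0.29] grip 0.013
[[318.03153737  82.10065199]
 [314.75658553 127.33640633]
 [317.17182987  36.89017433]] [(array([316.42,  34.6 ]), np.int32(173), array([316.5,  35. ]), array([30.,  5.]), 90.0), (array([513.95, 100.83]), np.int32(1051), array([514.1, 100. ]), array([20.2, 57.6]), 7.1), (array([314.24, 125.48]), np.int32(145), array([314.5, 126. ]), array([26.,  5.]), 90.0)]
```

View pics/w3.png

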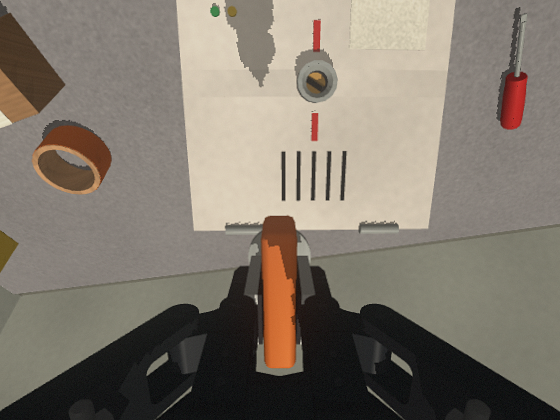

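The lock is at pixel (317,82) with marks at (316,35) and (314,126), which matches the estimate within 2 mm. The dark slot in the mouth appears to run about 45–50° CCW.

Emit:
move_arm(steps=[[[0.025,0.0086,0,0],[0.025,0.0086,0,0],[0.025,0.0086,0,0],[0.0245,0.0084,0,0],[0,0,0,0]]])

```text
time: 8.75
position: [0.4266, 0.0689, 0.2706]
eef_rot: [0.098, 0.962, -0.018, 0.256]
force: [0.6, 0.3, -1.5]
grip_width: 0.0133
gripper_force: 59.4
```

Emit:
move_arm(steps=[[[0,0,0.02,-0.087],[0,0,0.02,-0.087],[0,0,0.02,-0.087],[0,0,0.01,-0.087],[0,0,0,-0.087]]])

```text
time: 9.17
position: [0.4643, 0.0613, 0.2097]
eef_rot: [-0.112, 0.96, -0.074, 0.246]
force: [-1.0, -1.0, -2.1]
grip_width: 0.0131
gripper_force: 59.6
```

Emit:
move_arm(steps=[[[0,0,0.012,0],[0,0,0.012,0],[0,0,0,0],[0,0,0,0]]])

```text
time: 9.5
position: [0.4755, 0.0594, 0.1898]
eef_rot: [-0.11, 0.96, -0.073, 0.247]
force: [0.2, 0.9, -1.3]
grip_width: 0.0126
gripper_force: 59.5
```

```bash
sed -i 's/^M=.*/M=np.array([.5118,.0522,.1199])-.0015*X-.0005*Y/' rel.py
python3 - <<'E'
from rel import *
rel()
E
```

```text
t 9.5 tip in lock mm [ 4.3  1.  25.1] bar ang 24.8 tilt err 1.11 F lock [-0.7  1.  -1.2] mom z -0.01 to go tool mm [ 4.4  0.5 25.1] q [ 0.26 -0.23 -0.72  0.59 -0.21 -0.02] grip 0.0126
```

Emit:
move_arm(steps=[[[0.004,0.0005,0,0],[0,0,0.01,0],[0,0,0.01,0],[0,0,0.008,0],[0,0,0,0]]])

```text
time: 9.92
position: [0.4844, 0.0562, 0.1613]
eef_rot: [-0.111, 0.96, -0.073, 0.246]
force: [-0.6, 0.0, -2.7]
grip_width: 0.0127
gripper_force: 59.5
```

Emit:
move_arm(steps=[[[0,0,0.005,0],[0,0,0,0],[0,0,0.005,0],[0,0,0,0]]])

```text
time: 10.25
position: [0.4893, 0.0554, 0.1527]
eef_rot: [-0.111, 0.96, -0.073, 0.246]
force: [-0.7, -0.7, -2.3]
grip_width: 0.013
gripper_force: 59.5
```

Run:
```python
from rel import *
rel()
```

```text
t 10.25 tip in lock mm [ -2.   -0.1 -14.2] bar ang 24.9 tilt err 1.11 F lock [-1.6 -0.8 -1.8] mom z 0.011 to go tool mm [ -1.9  -0.4 -14.2] q [ 0.24 -0.16 -0.78  0.47 -0.2  -0.04] grip 0.013
```

Emit:
move_arm(steps=[[[-0.001,0,0.003,0],[0,0,0.002,0],[0,0,0,0]]])

```text
time: 10.5
position: [0.4925, 0.0551, 0.1489]
eef_rot: [-0.111, 0.96, -0.073, 0.246]
force: [-0.6, -0.1, -2.7]
grip_width: 0.0131
gripper_force: 59.5
```

Emit:
move_arm(steps=[[[0,0,0.001,0],[0,0,0,0]]])

```text
time: 10.67
position: [0.493, 0.0551, 0.1482]
eef_rot: [-0.111, 0.96, -0.073, 0.246]
force: [0.1, -0.0, -1.3]
grip_width: 0.0131
gripper_force: 59.5
```

Emit:
move_arm(steps=[[[0,0,0.001,0],[0,0,0,0]]])

```text
time: 10.83
position: [0.4936, 0.055, 0.1477]
eef_rot: [-0.111, 0.96, -0.073, 0.246]
force: [-3.7, 0.1, 3.3]
grip_width: 0.0129
gripper_force: 60.6
```

Run:
```python
from rel import *
rel()
```

```text
t 10.8333 tip in lock mm [ -0.8   0.5 -20.8] bar ang 24.9 tilt err 1.12 F lock [-1.5 -0.7  4.7] mom z -0.004 to go tool mm [ -0.6  -0.4 -20.8] q [ 0.24 -0.15 -0.78  0.46 -0.2  -0.04] grip 0.0129
```

Emit:
move_arm(steps=[[[0,0,0.0005,-0.05],[0,0,0,-0.05],[0,0,0,0]]])

```text
time: 11.08
position: [0.4939, 0.0552, 0.1474]
eef_rot: [-0.16, 0.953, -0.085, 0.242]
force: [-6.8, 2.3, 6.1]
grip_width: 0.0126
gripper_force: 60.6
```

Emit:
move_arm(steps=[[[0,0,0,-0.05],[0,0,0,-0.05],[0,0,0,0]]])

```text
time: 11.33
position: [0.494, 0.0552, 0.1474]
eef_rot: [-0.207, 0.944, -0.097, 0.238]
force: [-3.4, 1.2, 4.9]
grip_width: 0.0133
gripper_force: 60.4
```

Run:
```python
from rel import *
rel()
```

```text
t 11.3333 tip in lock mm [ -0.6   0.7 -21.1] bar ang 36.5 tilt err 1.14 F lock [-0.6  0.4  6. ] mom z 0.004 to go tool mm [ -0.2  -0.6 -21.1] q [ 0.24 -0.15 -0.78  0.45 -0.2  -0.24] grip 0.0133
```

Emit:
move_arm(steps=[[[0,0,0.0003,-0.05],[0,0,0,0]]])

```text
time: 11.5
position: [0.4941, 0.055, 0.1471]
eef_rot: [-0.23, 0.939, -0.103, 0.235]
force: [1.2, -0.7, -1.2]
grip_width: 0.0132
gripper_force: 59.4
```

Emit:
move_arm(steps=[[[0,0,0,-0.05],[0,0,0,0]]])

```text
time: 11.67
position: [0.4941, 0.0548, 0.1469]
eef_rot: [-0.253, 0.933, -0.109, 0.233]
force: [1.7, -1.4, -0.7]
grip_width: 0.0129
gripper_force: 59.5
```

Emit:
move_arm(steps=[[[0,0,0.0003,-0.05],[0,0,0,0]]])

```text
time: 11.83
position: [0.4942, 0.0548, 0.1466]
eef_rot: [-0.276, 0.926, -0.115, 0.23]
force: [0.9, -1.2, 0.0]
grip_width: 0.0135
gripper_force: 59.5
```

The axial force has vanished, so the tongue appears to be at the slot. I'll push deeper.

Emit:
move_arm(steps=[[[0,0,0.003,0],[0,0,0,0]]])

```text
time: 12.0
position: [0.4961, 0.0546, 0.1442]
eef_rot: [-0.274, 0.927, -0.115, 0.23]
force: [4.7, -1.7, -0.8]
grip_width: 0.0131
gripper_force: 59.3
```

Emit:
move_arm(steps=[[[0,0,0.003,0],[0,0,0,0]]])

```text
time: 12.17
position: [0.4976, 0.0541, 0.1413]
eef_rot: [-0.275, 0.926, -0.115, 0.23]
force: [9.2, -2.7, -5.0]
grip_width: 0.0128
gripper_force: 59.3
```

Run:
```python
from rel import *
rel()
```

```text
t 12.1667 tip in lock mm [ -0.4   0.4 -28.4] bar ang 44.8 tilt err 1.07 F lock [ 5.8 -0.8 -9.1] mom z 0.006 to go tool mm [ -0.3  -0.1 -28.4] q [ 0.23 -0.13 -0.79  0.43 -0.2  -0.39] grip 0.0128
```

Emit:
move_arm(steps=[[[0,0,0.0015,0],[0,0,0,0]]])

```text
time: 12.33
position: [0.4983, 0.054, 0.1401]
eef_rot: [-0.275, 0.926, -0.115, 0.23]
force: [7.3, -4.1, -2.1]
grip_width: 0.0128
gripper_force: 59.8
```

Emit:
move_arm(steps=[[[0,0,0.001,0],[0,0,0,0]]])

```text
time: 12.5
position: [0.4987, 0.0542, 0.1399]
eef_rot: [-0.275, 0.926, -0.115, 0.23]
force: [-10.2, -1.0, 17.4]
grip_width: 0.0133
gripper_force: 63.4
```

Run:
```python
from rel import *
rel()
```

```text
t 12.5 tip in lock mm [ -0.1   0.6 -30.1] bar ang 44.8 tilt err 1.1 F lock [ 0.3 -3.1 19.9] mom z 0.122 to go tool mm [  0.1  -0.1 -30.1] q [ 0.23 -0.13 -0.79  0.43 -0.2  -0.39] grip 0.0133
```

Fully home, with the collar on the barrel. Next, the clockwise turn.

Emit:
move_arm(steps=[[[0,0,-0.0004,0.06],[0,0,0,0.06],[0,0,0,0.06],[0,0,0,0.06],[0,0,0,0]]])

```text
time: 12.92
position: [0.4987, 0.0542, 0.1401]
eef_rot: [-0.16, 0.953, -0.086, 0.243]
force: [-0.3, -2.2, 6.7]
grip_width: 0.0129
gripper_force: 61.4
```

Run:
```python
from rel import *
rel()
```

```text
t 12.9167 tip in lock mm [ -0.    0.7 -29.9] bar ang 30.8 tilt err 1.1 F lock [ 3.5 -2.2  5.7] mom z 0.07 to go tool mm [  0.1  -0.1 -29.9] q [ 0.23 -0.13 -0.79  0.43 -0.2  -0.15] grip 0.0129
```

Emit:
move_arm(steps=[[[0,0,0,0.06],[0,0,0,0.06],[0,0,0,0.06],[0,0,0,0.06],[0,0,0,0]]])

```text
time: 13.33
position: [0.4987, 0.0542, 0.1401]
eef_rot: [-0.045, 0.965, -0.056, 0.251]
force: [0.6, -2.0, 8.5]
grip_width: 0.013
gripper_force: 61.4
```

Emit:
move_arm(steps=[[[0,0,0,0.06],[0,0,0,0.06],[0,0,0,0.06],[0,0,0,0.06],[0,0,0,0]]])

```text
time: 13.75
position: [0.4988, 0.0542, 0.1401]
eef_rot: [0.071, 0.964, -0.026, 0.256]
force: [0.2, -1.2, 8.0]
grip_width: 0.0133
gripper_force: 61.3
```

Run:
```python
from rel import *
rel()
```

```text
t 13.75 tip in lock mm [  0.1   0.7 -29.9] bar ang 3.3 tilt err 1.1 F lock [ 4.4 -1.2  6.7] mom z 0.132 to go tool mm [  0.2  -0.2 -29.9] q [ 0.23 -0.13 -0.79  0.43 -0.2   0.33] grip 0.0133
```

Emit:
move_arm(steps=[[[0,0,0,0.06],[0,0,0,0.04],[0,0,0,0],[0,0,0,0]]])

```text
time: 14.08
position: [0.4988, 0.0542, 0.1401]
eef_rot: [0.117, 0.959, -0.013, 0.257]
force: [0.8, -1.8, 6.9]
grip_width: 0.013
gripper_force: 61.2
```

Run:
```python
from rel import *
rel()
```

```text
t 14.0833 tip in lock mm [  0.1   0.7 -29.9] bar ang -2.2 tilt err 1.1 F lock [ 4.4 -1.6  5.4] mom z 0.077 to go tool mm [  0.1  -0.2 -29.9] q [ 0.23 -0.13 -0.79  0.43 -0.2   0.43] grip 0.013
```

Emit:
move_arm(steps=[[[0,0,0,0.04],[0,0,0,0.03],[0,0,0,0],[0,0,0,0]]])

```text
time: 14.42
position: [0.4988, 0.0542, 0.1402]
eef_rot: [0.15, 0.954, -0.004, 0.258]
force: [1.1, -1.6, 7.7]
grip_width: 0.0133
gripper_force: 61.3
```

Run:
```python
from rel import *
rel()
```

```text
t 14.4167 tip in lock mm [  0.1   0.7 -29.9] bar ang -6.2 tilt err 1.1 F lock [ 5.1 -1.3  5.9] mom z 0.15 to go tool mm [  0.2  -0.2 -29.9] q [ 0.23 -0.13 -0.79  0.43 -0.2   0.5 ] grip 0.0133
```

Emit:
move_arm(steps=[[[0,0,0,-0.06],[0,0,0,-0.05],[0,0,0,0]]])

```text
time: 14.67
position: [0.4982, 0.0542, 0.1397]
eef_rot: [0.096, 0.962, -0.019, 0.256]
force: [-4.4, -1.2, 10.8]
grip_width: 0.013
gripper_force: 61.4
```

Run:
```python
from rel import *
rel()
```

```text
t 14.6667 tip in lock mm [ -0.7   0.6 -29.9] bar ang 0.3 tilt err 1.11 F lock [ 1.9 -2.1 11.4] mom z 0.028 to go tool mm [ -0.6  -0.1 -29.9] q [ 0.23 -0.13 -0.79  0.43 -0.2   0.38] grip 0.013
```

Emit:
move_arm(steps=[[[0,0,0,0],[0,0,0,0],[0,0,0,0],[0,0,0,0],[0,0,0,0]]], jaw=0.05)

```text
time: 15.08
position: [0.4978, 0.0542, 0.1392]
eef_rot: [0.097, 0.962, -0.019, 0.256]
force: [0.4, -0.5, -0.3]
grip_width: 0.0499
gripper_force: 0.0
```

Emit:
move_arm(steps=[[[0,0,-0.01,0],[0,0,-0.02,0],[0,0,-0.03,0],[0,0,-0.03,0],[0,0,-0.03,0]]])

```text
time: 15.5
position: [0.4383, 0.0644, 0.2445]
eef_rot: [0.097, 0.962, -0.019, 0.256]
force: [1.3, -0.4, 0.2]
grip_width: 0.0504
gripper_force: 0.0
```

Emit:
move_arm(steps=[[[0,0,-0.03,0],[0,0,-0.01,0],[0,0,0,0]]])

```text
time: 15.75
position: [0.4201, 0.0686, 0.2812]
eef_rot: [0.097, 0.961, -0.018, 0.258]
force: [0.1, 0.4, 0.4]
grip_width: 0.0499
gripper_force: 0.0
```

Run:
```python
from rel import *
rel();C=Cam("wrist");im=read_camera("wrist");t=read_camera("top");cv2.imwrite("pics/w4.png",im[:,:,::-1])
cv2.imwrite("pics/t4.png",t[:,:,::-1])
c=np.array([(x,y,z) for x in(-.032,.032) for y in(-.007,.007) for z in(.082,)])
for z0 in(-.030,-.020): print(z0,C.proj(M+(c+[0,0,z0])@np.c_[X,Y,Z].T).round(1).tolist())
print(blobs(im,(3,170,100),(16,255,255),(150,50,450,400),60),blobs(im,(0,150,90),(4,255,255),(200,0,400,300),8))
```

```text
t 15.75 tip in lock mm [  1.4  -1.4 132.3] bar ang 0.2 tilt err 1.21 F lock [0.2 0.4 0.3] mom z 0.03 to go tool mm [  1.3  -1.2 132.3] q [ 0.35 -0.38 -0.59  0.9  -0.25  0.49] grip 0.0499
-0.03 [[270.8, 160.2], [287.4, 160.3], [271.1, 231.2], [286.6, 231.1]]
-0.02 [[270.8, 162.1], [287.9, 162.1], [271.0, 235.3], [287.1, 235.2]]
[(array([278.44, 194.39]), np.int32(947), array([278.4, 195. ]), array([68. , 14.3]), 89.1)] [(array([277.88, 143.8 ]), np.int32(49), array([277.5, 143. ]), array([24.,  3.]), 90.0)]
```

View pics/w4.png

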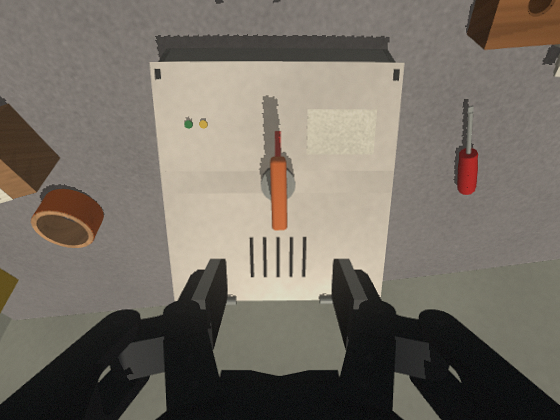

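The bar lies at pixels (278,157) to (279,231), in line with the red marks to within 1° and at home depth. The carton, tape and screwdriver look undisturbed.

```bash
python3 -c "
from plant import *
print(finish_job())"
```

```text
the job is handed in; nothing more can be done
None
```

The key is fully home in the lock with its bar in line with the red marks to within about 1°. The gripper is clear of it, the bystanders look undisturbed, and the job was handed in after about 16 s of the 54 s allowed.

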